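# Press a fresh strip on the mosaic board with the roller

## Task

Take the mosaic board by its wooden handle and tilt it so that the black press roller runs slowly, by its own weight alone, from the batten at the handle end onto the middle of the fresh brown paper strip and stands still there for at least five seconds so the glue takes; it must not run past the strip onto the open tesserae. Then let it roll gently back against the batten at the handle end, set the board softly back down on its rest posts and let go. Do not touch the roller, and leave everything else on the bench alone.

Things in the scene. Friction and masses are not known exactly. Their poses are not given: they have to be found in the camera images.
- easel: Wooden table-top mosaic easel, fixed to the bench: base frame 425 x 268 mm with two hinge posts 175 mm high and two rest posts. Origin: centre of the frame's underside, on the bench. Its x axis points level from the hinge posts to the handle end, y along the hinge axis, z up. The hinge axis is 145 mm above the bench at easel x = -195 mm.
- board (a joint): Tilt of the easel's board (plywood 400 x 206 x 12 mm, rails and battens 46 mm high, 1.1 kg) in rad. 0: down on the rest posts, sloping 0.10 rad down towards the handle end; grows as the handle is lifted; 0.10: level; beyond, it slopes down to the hinge; stop at 0.24. Free hinge (friction 0.03 N m), no spring: falls to 0 if let go. Carrying it with the roller takes 6 to 10 N at the handle.
- hinge_axis (a point): Point on the board's hinge axis, in the middle of its width, 6 mm below the board's upper surface and at mid thickness. The point turns with the board: its x axis lies along the board from the hinge to the handle end, y along the hinge axis, z square to the board.
- handle_grip (a point): Grip point at the centre of the handle: the free end of the dark wooden rib under the board, 26 mm wide (along y), 30 mm high. 460 mm along the board from the hinge axis, 21 mm below it. The rib is free from 75 mm before this point to 45 mm after it. 78 mm above the bench when down. Grip from above, closing along the hinge axis; it may turn between the pads. Axes as at hinge_axis.
- home_line (a point): Point on the board's upper surface under the roller's axis when the roller lies against the batten at the handle end; mid width, 330 mm along the board from the hinge axis. Axes as at hinge_axis.
- strip_mid (a point): Centre of the fresh brown paper strip across the board, on its upper surface (flush): 60 mm wide along the board, 174 mm across it. Its place differs from run to run: 108 to 258 mm along the board from the hinge axis, 72 to 222 mm from home_line. Four flush rows of open coloured tesserae lie beside it on the hinge side, white paper on the handle side. Axes as at hinge_axis.
- roller: Loose press roller, black rubber on solid wood: barrel 80 mm in diameter, 140 mm long, 166 mm over its spindles, 0.60 kg (varies by a third). Starts against the handle-end batten. Origin: barrel centre, 40 mm above the board; y: its axis. Rolls at 6.6 m/s2 per rad of slope less a rolling resistance of about 0.07 m/s2: stays put on slopes under 0.01 rad, coasts on a level board.
- tub_grey: White plastic tub 100 x 150 x 50 mm with grey stone tesserae, bystander. Origin: centre of its underside.
- tub_terracotta: The same tub with terracotta tesserae, bystander.
- tub_blue: The same tub with blue and gold tesserae, bystander.
- glue_jar: Glue jar 72 mm in diameter, 100 mm high, yellow cap, bystander. Origin: centre of its underside.
- hammer: Mosaic hammer 240 mm long lying on the bench, bystander.
- brush: Glue brush 200 mm long lying on the bench, bystander.
- nippers: Red-handled tile nippers 150 mm long lying on the bench, bystander. Origin at the pivot.
- hardie_log: Chopping log 200 mm in diameter, 130 mm high with a steel hardie on top (174 mm in all), fixed, bystander. Origin: centre of its underside.
There are look-alikes about, which are no part of the job. There is more than one size of the roller; the job needs the smallest.

How it is judged:
On the way:
1. the roller stands still on the middle of the fresh strip (axis within 15 mm of its centre line, turning slower than 1.5 rad/s, that is 0.06 m/s) for 5 s (x of roller in the frame of strip_mid between -0.015 and 0.015 m and angular speed of roller below 1.5 rad/s), for 5 s.
At the end, for the whole second after the job is handed in: The board is back down on its rest posts (tilt under 0.012 rad), the roller lies still against the batten at the handle end (within 8 mm of home, slower than 0.02 m/s), and the handle is released (value of joint board below 0.012 rad and velocity of joint board below 0.05 rad/s and x of roller in the frame of home_line above -0.008 m and z of roller in the frame of home_line below 0.048 m and linear speed of roller below 0.02 m/s); the robot touches nothing.
It fails at once if the robot touches the roller (contact force between any of the fingers, the arm and roller above 0.5 N).
It fails at once if the roller runs past the strip: its axis more than 15 mm beyond the strip's edge on the side of the open tesserae (45 mm beyond the strip's centre line), or leaves the board (x of roller in the frame of strip_mid below -0.045 m or z of roller in the frame of home_line above 0.06 m or z of roller in the frame of home_line below 0 m).
It fails at once if the roller runs away or slams: faster than 0.30 m/s (linear speed of roller above 0.3 m/s).
It fails at once if the board is dropped or jerked: turning faster than 0.8 rad/s (velocity of joint board below -0.8 rad/s or velocity of joint board above 0.8 rad/s).
It fails at once if something else on the bench is moved by more than 30 mm (distance of any of tub_grey, tub_terracotta, tub_blue, glue_jar, hammer, brush, nippers from where it was at the start of the episode above 0.03 m).
It also fails if it takes over 54 s, if anything falls off the work surface, if the arm or the gripper's body presses on something with over 40 N, if the wrist force passes 120 N, or if a joint passes its speed limit or range.

## Robot

A 6-joint arm with a two-finger parallel gripper is mounted at the origin on the work surface. World frame = base frame: x ahead of the robot, y to its left, z up, the work surface at z = 0. Lengths are in m, angles in rad, forces in N, time in s.
With the tool pointing down it reaches from about 0.35 to 0.85 m from the base axis. Payload 8.1 kg.
Tool frame: the origin (TCP) lies on the centre line of the jaws, within the pads' length; the fingertips stand 17 mm ahead of it and the grasp point (between the pads) lies 2 mm behind it; z points along the fingers, y is the line along which they close (so a half turn about z gives the same grasp; the last joint's range is limited). The gripper opens to 93 mm and grips with 3 to 60 N. Pads are 15 mm wide; open, the fingers measure 128 mm over their backs; the gripper's body (75 mm by 188 mm) begins 65 mm behind the grasp point.
Start: joints at [-1.314, 0.13, 1.488, -0, 1.523, -0.085], TCP at [0.201, -0.565, 0.236] pointing down, gripper open.
Joint ranges: [-2.96, 2.96], [-0.89, 2.26], [0.02, 2.5], [-1.34, 4.48], [0, 2.73], [-2.66, 2.66]. Speed limits (rad/s): [2.39, 2.39, 2.79, 3.14, 3.14, 3.14].

## Interface

Orientations are given as a rotation vector (axis times angle).
In Python, from plant import telemetry, viewer, order gives the robot as it stands.
- The arm moves only by the tool send_rows, never from a script. Its argument "plan" is a list that holds one entry, the list of rows, each a list of 5 numbers: the closure, from -1 (fully open) to 1 (shut), then the shift along the world's x, y, z normalised to -1 to 1, where 1 is 0.2 m, then the turn about the world's z normalised to -1 to 1, where 1 is 60 degrees. A call has 1 to 20 rows; each row is the pose to reach, as a shift and turn from the pose commanded when the call began; what a row does not reach only later rows make up. A row lasts 1/12 s, in which the tool goes at most 41.7 mm and 7.16 degrees, less where a joint would pass 70% of its speed; a pose out of reach is approached as far as the arm can. A call with a number of a shift or a turn outside -1 to 1 is refused whole. A call with a gripper value outside its range is refused whole. The fingers move at their own pace and stop on an object; "force" is the grip in N (left out, the last holds). Time passes only in rows, so rows that repeat a pose let the fingers close. It gives the time, the measured TCP pose, the force, the opening and the grip force at its end, in the units of the state.
- telemetry.read_state(): the state, without advancing time (a new reading comes with each control period).
- viewer.read_camera(name): name is "side" or "top"; returns (picture, depth): 420x560x3 uint8, blue, green, red; 420x560 float32, m along the optical axis (not along the pixel's ray), 0 where there is no reading.
- viewer.calibration(name): a dict with "camera_matrix" (3x3 intrinsics, pixels), "extrinsics" (4x4, takes a point from camera to world coordinates). Camera axes: x right, y up, looking along -z (the intrinsics and any distortion apply to the point x, -y, -z); pixel columns grow to the right and rows downward; lengths in m; the calibration is good to about 2 mm. A picture is of the moment at which its call begins. calibration takes no time and is no camera call.
- order.close_job(): hands the job in; it is judged then, once.
The state is a dict: "t": time; "q": joint angles; "dq": joint speeds; "joint_torque": joint torques, N m; "tool_pos": TCP position; "orientation": TCP orientation; "force": force on the tool from outside, world axes, zero at the start; "wrist_torque": the same for the moment, N m; "opening": finger opening in m; "gripper_force": force on a finger pad.
Only numpy, scipy, OpenCV 4.12 (cv2) and the standard library are available. Lean on these libraries where they do the work, as an engineer would, in place of code of your own. Each camera call takes 0.05 s, during which the arm holds its last target. There are 200 camera calls.

## Working session

There is one attempt and no reset: what is moved stays moved. The work goes in short steps, Python scripts to look and compute and a tool call to move; the robot and the scene stay as the last step left them, time stands still between calls to the robot, and variables do not carry over. Pictures are saved under pics/ and viewed, at most 10 in all, crops included, and the job is handed in when it is done.

Besides the shell and the picture viewer there is one more tool, called as a command line: name --argument value ..., lists and objects as JSON in quotes. send_rows: Moves the arm, as the interface text tells. Scaled input: -1 to 1 covers 0.2 m each way for a shift and 60 degrees each way for a turn. Its arguments: {"type":"object","properties":{"plan":{"type":"array"},"force":{"type":"number"}},"required":["plan"]}

```bash
ls; mkdir -p pics
cat > h.py <<'E'
import numpy as np, cv2
from plant import telemetry, viewer, order
def cal(n):
    c=viewer.calibration(n); return np.array(c["camera_matrix"]),np.array(c["extrinsics"]),c
def pts(n,uv,d):
    K,E,_=cal(n); uv=np.atleast_2d(uv).astype(float); d=np.asarray(d)
    x=(uv[:,0]-K[0,2])/K[0,0]*d; y=(uv[:,1]-K[1,2])/K[1,1]*d
    P=np.c_[x,-y,-d*np.ones(len(uv)),np.ones(len(uv))]
    return (P@E.T)[:,:3]
def cloud(n,d):
    v,u=np.mgrid[:d.shape[0],:d.shape[1]]
    P=pts(n,np.c_[u.ravel(),v.ravel()],d.ravel()); P[d.ravel()==0]=np.nan
    return P.reshape(d.shape+(3,))
E
python3 - <<'E'
from h import *
for n in("side","top"):
    p,d=viewer.read_camera(n); cv2.imwrite(f"pics/{n}0.png",p); np.save(f"{n}0.npy",d)
    print(n,cal(n)[2])
print(telemetry.read_state())
E
```

```text
pics
side {'camera_matrix': array([[442.88620649,   0.        , 280.7897818 ],
       [  0.        , 442.88620649, 213.06216353],
       [  0.        ,   0.        ,   1.        ]]), 'extrinsics': array([[-0.87903804,  0.35949328, -0.31314007,  0.08935768],
       [-0.47674637, -0.66591499,  0.57382063,  0.82086054],
       [-0.00224001,  0.65369856,  0.75675173,  1.20332434],
       [ 0.        ,  0.        ,  0.        ,  1.        ]])}
top {'camera_matrix': array([[515.09268628,   0.        , 279.31124902],
       [  0.        , 515.09268628, 207.10754251],
       [  0.        ,   0.        ,   1.        ]]), 'extrinsics': array([[-0.0116968 ,  0.99197977, -0.12585438,  0.33803269],
       [-0.9999166 , -0.01091436,  0.0069048 , -0.01654092],
       [ 0.0054758 ,  0.12592464,  0.9920247 ,  1.69094754],
       [ 0.        ,  0.        ,  0.        ,  1.        ]])}
{'t': 0.1, 'q': array([-1.31441593e+00,  1.31097889e-01,  1.48915746e+00, -1.28671546e-05,
        1.52298080e+00, -8.54029399e-02]), 'dq': array([ 0.00066955, -0.00182266, -0.0025205 , -0.00152541,  0.00126228,
       -0.00130807]), 'joint_torque': array([ 1.75553363e-03, -5.61343288e+01, -4.93094730e+01,  7.71159679e-02,
        2.92141229e-02, -3.73819410e-05]), 'tool_pos': array([ 0.20099481, -0.56482862,  0.23469209]), 'orientation': array([-3.09421797e+00, -5.33985364e-01,  2.40417717e-04]), 'force': array([1.18185241, 0.32288312, 0.38369431]), 'wrist_torque': array([ 0.04522462,  0.01035168, -0.01816304]), 'gripper_force': 0.0, 'opening': 0.09317283324975084}
```

View pics/top0.png

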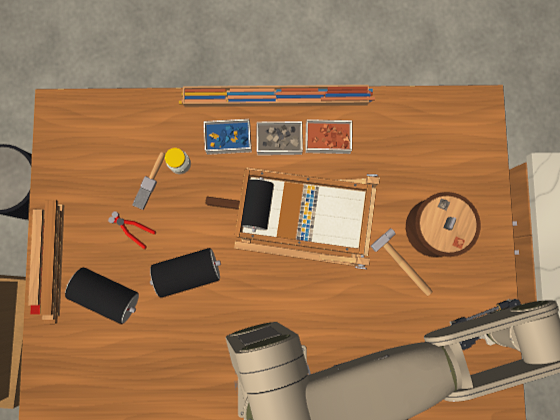

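View pics/side0.png

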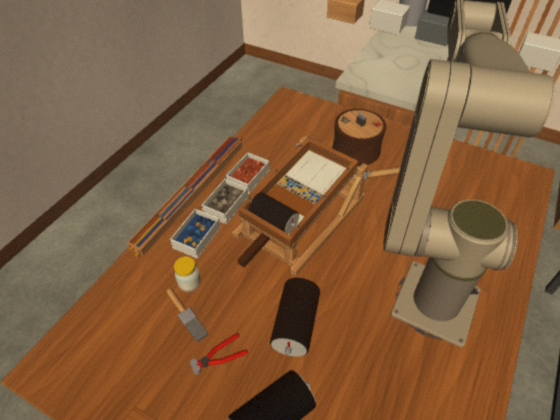

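Top view (image up = +x, left = +y). Roller candidates are the small one on the board at (257,205) and the two larger ones loose on the bench at (185,272) and (100,295). The one on the board is the right one. The handle is the dark rib at (222,202). Hammer (400,260), brush (148,182) and the sticks (50,260) are look-alikes for it. The strip is the brown band at (288,210), with the tesserae at (308,212) on the hinge side. Next I check this in one crop.

Run:
```python
from h import *
p=cv2.imread("pics/top0.png"); d=np.load("top0.npy")
cv2.imwrite("pics/crop.png",cv2.resize(p[150:285,190:400],None,fx=3.8,fy=3.8,interpolation=cv2.INTER_NEAREST)[:600,:800])
C=cloud("top",d)
for v in(202,):
  for u in list(range(200,380,6)): print(u,v,p[v,u],C[v,u].round(3))
for v in(180,230,245): print(288,v,p[v,288],C[v,288].round(3))
```

```text
200 202 [ 62 112 175] [ 0.573  0.235 -0.004]
206 202 [35 51 82] [0.559 0.201 0.093]
212 202 [37 58 93] [0.559 0.182 0.097]
218 202 [38 59 94] [0.558 0.163 0.099]
224 202 [37 59 92] [0.559 0.145 0.092]
230 202 [37 54 87] [0.558 0.126 0.097]
236 202 [37 56 91] [0.559 0.108 0.091]
242 202 [ 67 120 187] [0.55  0.085 0.15 ]
248 202 [42 43 42] [0.545 0.065 0.188]
254 202 [41 42 43] [0.544 0.047 0.196]
260 202 [36 35 37] [0.543 0.029 0.199]
266 202 [29 29 29] [0.545 0.012 0.186]
272 202 [223 245 253] [ 0.553 -0.005  0.121]
278 202 [207 228 235] [ 0.552 -0.024  0.126]
284 202 [ 47 105 170] [ 0.552 -0.042  0.125]
290 202 [ 50 106 171] [ 0.551 -0.06   0.131]
296 202 [ 49 105 170] [ 0.551 -0.079  0.129]
302 202 [101 101 102] [ 0.551 -0.097  0.132]
308 202 [156 181 200] [ 0.55  -0.115  0.135]
314 202 [111 122 130] [ 0.55  -0.133  0.136]
320 202 [209 229 236] [ 0.55  -0.152  0.136]
326 202 [210 229 236] [ 0.551 -0.171  0.128]
332 202 [212 230 237] [ 0.549 -0.188  0.136]
338 202 [205 226 234] [ 0.549 -0.206  0.136]
344 202 [207 228 235] [ 0.549 -0.224  0.138]
350 202 [203 224 232] [ 0.547 -0.242  0.145]
356 202 [206 227 235] [ 0.546 -0.259  0.153]
362 202 [209 228 235] [ 0.546 -0.277  0.149]
368 202 [ 63 115 181] [ 0.54  -0.287  0.197]
374 202 [ 75 116 161] [ 0.546 -0.314  0.148]
288 180 [35 58 87] [ 0.616 -0.055  0.152]
288 230 [ 50 107 171] [ 0.466 -0.053  0.127]
288 245 [ 62 108 165] [ 0.427 -0.055 -0.004]
```

View pics/crop.png

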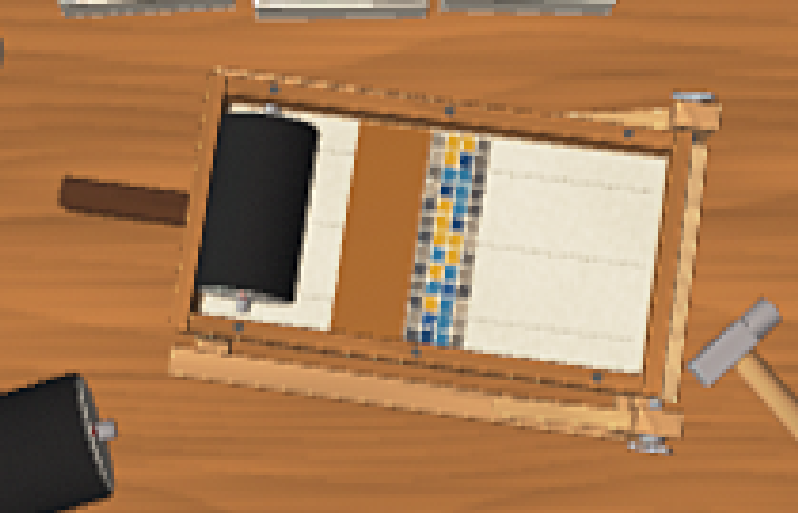

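The crop confirms it: roller black at crop (258,205), strip brown at (380,225), tesserae to its right (hinge side), handle rib at (125,202) in the crop.

```bash
cat >> h.py <<'E'
def ray(n,uv):
    K,E,_=cal(n); uv=np.atleast_2d(uv).astype(float)
    D=np.c_[(uv[:,0]-K[0,2])/K[0,0],-(uv[:,1]-K[1,2])/K[1,1],-np.ones(len(uv))]@E[:3,:3].T
    return E[:3,3],D
def onplane(n,uv,P,N):
    o,D=ray(n,uv); return o+D*(((P-o)@N)/(D@N))[:,None]
def blob(m):
    k,l,s,c=cv2.connectedComponentsWithStats(m.astype(np.uint8)); i=1+np.argmax(s[1:,4]); v,u=np.nonzero(l==i); return np.c_[u,v]
E
cat > m.py <<'E'
from h import *
p=cv2.imread("pics/top0.png").astype(int); 
B,G,R=p[...,0],p[...,1],p[...,2]
win=np.zeros(B.shape,bool)
w=win.copy(); w[190:215,200:240]=1
hd=blob(w&(R<110)&(B<55)&(R>60))
w=win.copy(); w[160:265,240:370]=1
st=blob(w&(R>150)&(R<185)&(G>95)&(G<115)&(B<56))
wh=w&(R>190)&(G>180)&(B>150)
Z=np.array([0,0,1.])
H=onplane("top",hd,np.array([0,0,.094]),Z)
r=cv2.minAreaRect(H[:,:2].astype(np.float32)*1000); b=cv2.boxPoints(r); print("handle rect mm",r,b.round(1).tolist())
S=onplane("top",st,np.array([0,0,.127]),Z)
r2=cv2.minAreaRect(S[:,:2].astype(np.float32)*1000); print("strip",r2)
c=S[:,:2].mean(0); print(c)
for X in(H,S):
    u,s,vt=np.linalg.svd(X[:,:2]-X[:,:2].mean(0),full_matrices=False); print(X.mean(0),vt[0],np.degrees(np.arctan2(vt[0][1],vt[0][0])),s*np.sqrt(12/len(X)))
E
python3 m.py
```

```text
handle rect mm ((557.085205078125, 150.9950714111328), (104.11730194091797, 27.26319122314453), 81.7125015258789) [[536.0999755859375, 101.4000015258789], [563.0999755859375, 97.5], [578.0999755859375, 200.5], [551.0999755859375, 204.5]]
strip ((525.300537109375, -58.992427825927734), (53.54645919799805, 171.66163635253906), 81.07050323486328)
[ 0.52558659 -0.059053  ]
[0.55737135 0.15091092 0.094     ] [-0.1432048  -0.98969308] -98.23333678304313 [0.10240779 0.02689553]
[ 0.52558659 -0.059053    0.127     ] [-0.98758531  0.1570836 ] 170.96234174079086 [0.17043128 0.05328493]
```

send_rows --plan '[[[-1,0,0,0.4,0],[-1,0,0,0.8,0],[-1,0.2,0.2,0.8,0.15],[-1,0.4,0.5,0.8,0.3],[-1,0.6,0.8,0.8,0.4],[-1,0.75,1,0.8,0.5],[-1,0.75,1,0.8,0.5],[-1,0.75,1,0.8,0.5]]]' --force 25

```text
t: 0.77
tool_pos: [0.3387, -0.3816, 0.3927]
orientation: [-2.851, -1.32, -0.0]
force: [0.6, -0.0, -1.1]
opening: 0.093
gripper_force: 0.0
```

send_rows --plan '[[[-1,0.2,0.2,0,0.1],[-1,0.4,0.4,0,0.2],[-1,0.6,0.6,0,0.3],[-1,0.75,0.8,0,0.4],[-1,0.75,1,0,0.53],[-1,0.75,1,0,0.53],[-1,0.75,1,0,0.53]]]'

```text
t: 1.35
tool_pos: [0.4901, -0.1774, 0.3923]
orientation: [-2.373, -2.055, -0.003]
force: [-0.6, 0.2, 0.3]
opening: 0.0932
gripper_force: 0.0
```

send_rows --plan '[[[-1,0.1,0.2,0,0],[-1,0.2,0.4,0,0],[-1,0.28,0.6,0,0],[-1,0.28,0.8,0,0],[-1,0.28,1,0,0],[-1,0.28,1,0,0],[-1,0.28,1,0,0]]]'

```text
t: 1.93
tool_pos: [0.5439, 0.0188, 0.3924]
orientation: [-2.378, -2.052, 0.001]
force: [0.4, 0.8, 0.0]
opening: 0.0929
gripper_force: 0.0
```

```bash
cat > trk.py <<'E'
from h import *
YAW=np.radians(81.5); GR=np.array([.5582,.1597])
ex=np.array([np.cos(YAW),np.sin(YAW),0]); ey=np.array([-ex[1],ex[0],0]); Z=np.array([0,0,1.])
hinge=np.r_[GR-.4556*ex[:2],.145]
def frame(t):
    a=.10-t; bx=np.cos(a)*ex-np.sin(a)*Z; bz=np.sin(a)*ex+np.cos(a)*Z; return bx,bz
def along(n,uv,t,h):
    bx,bz=frame(t); return onplane(n,uv,hinge+h*bz,bz)-hinge
def roller(n,p,t):
    """black pixels whose point on the axis plane lies over the board; edges in u -> centre"""
    bx,bz=frame(t); v,u=np.mgrid[:420,:560]; uv=np.c_[u.ravel(),v.ravel()]
    A=along(n,uv,t,.046); s=(A@bx).reshape(420,560); y=(A@ey).reshape(420,560)
    m=(p.max(2)<62)&((p.max(2).astype(int)-p.min(2))<14)&(abs(y)<.06)&(s>.03)&(s<.38)
    if m.sum()<30: return None
    b=blob(m); ss=s[b[:,1],b[:,0]]; yy=y[b[:,1],b[:,0]]
    return len(b),(np.percentile(ss,1)+np.percentile(ss,99))/2,ss.mean(),yy.min(),yy.max(),np.percentile(ss,1),np.percentile(ss,99)
E
python3 - <<'E'
from trk import *
for n in("top","side"):
    p=cv2.imread(f"pics/{n}0.png"); r=roller(n,p,0); print(n,np.round(r,4))
    bx,bz=frame(0); v,u=np.mgrid[:420,:560]; A=along(n,np.c_[u.ravel(),v.ravel()],0,.006)
    s=(A@bx).reshape(420,560); y=(A@ey).reshape(420,560)
    b=p.astype(int); br=(b[...,2]-b[...,0]>80)
    for yr in((-.08,-.04),(-.04,0),(0,.04),(.04,.08)):
        m=(y>yr[0])&(y<yr[1])&(s>.12)&(s<.29)
        h=[]
        for k in np.arange(.18,.29,.004):
            q=m&(s>=k)&(s<k+.004); h.append(f"{k:.3f}:{br[q].mean():.2f}" if q.sum() else "-")
        print(yr," ".join(h))
E
```

```text
top [ 1.013e+03  3.320e-01  3.317e-01 -5.990e-02  5.990e-02  2.939e-01
  3.702e-01]
(-0.08, -0.04) 0.180:0.50 0.184:0.44 0.188:0.50 0.192:0.00 0.196:0.00 0.200:0.00 0.204:0.80 0.208:1.00 0.212:1.00 0.216:1.00 0.220:1.00 0.224:1.00 0.228:1.00 0.232:1.00 0.236:1.00 0.240:1.00 0.244:1.00 0.248:1.00 0.252:1.00 0.256:1.00 0.260:1.00 0.264:0.18 0.268:0.00 0.272:0.00 0.276:0.00 0.280:0.00 0.284:0.00 0.288:0.00
(-0.04, 0) 0.180:0.50 0.184:0.88 0.188:0.78 0.192:0.06 0.196:0.00 0.200:0.00 0.204:0.78 0.208:1.00 0.212:1.00 0.216:1.00 0.220:1.00 0.224:1.00 0.228:1.00 0.232:1.00 0.236:1.00 0.240:1.00 0.244:1.00 0.248:1.00 0.252:1.00 0.256:1.00 0.260:1.00 0.264:0.19 0.268:0.00 0.272:0.00 0.276:0.00 0.280:0.00 0.284:0.00 0.288:0.00
(0, 0.04) 0.180:0.24 0.184:0.50 0.188:0.38 0.192:0.00 0.196:0.00 0.200:0.00 0.204:0.61 0.208:1.00 0.212:1.00 0.216:1.00 0.220:1.00 0.224:1.00 0.228:1.00 0.232:1.00 0.236:1.00 0.240:1.00 0.244:1.00 0.248:1.00 0.252:1.00 0.256:1.00 0.260:1.00 0.264:0.28 0.268:0.00 0.272:0.00 0.276:0.00 0.280:0.00 0.284:0.00 0.288:0.00
(0.04, 0.08) 0.180:0.12 0.184:0.33 0.188:0.24 0.192:0.12 0.196:0.00 0.200:0.00 0.204:0.56 0.208:1.00 0.212:1.00 0.216:1.00 0.220:1.00 0.224:1.00 0.228:1.00 0.232:1.00 0.236:1.00 0.240:1.00 0.244:1.00 0.248:1.00 0.252:1.00 0.256:1.00 0.260:1.00 0.264:0.39 0.268:0.00 0.272:0.00 0.276:0.00 0.280:0.00 0.284:0.00 0.288:0.00Traceback (most recent call last):
  File "<stdin>", line 3, in <module>
    return _wrapfunc(a, 'round', decimals=decimals, out=out)
    return _wrapit(obj, method, *args, **kwds)
    result = getattr(arr, method)(*args, **kwds)
TypeError: unsupported operand type(s) for *: 'NoneType' and 'float'
```

send_rows --plan '[[[-1,0,0.2,0,0],[-1,0,0.4,0,0],[-1,0,0.62,0,0],[-1,0,0.62,-0.2,0],[-1,0,0.62,-0.4,0],[-1,0,0.62,-0.6,0],[-1,0,0.62,-0.8,0],[-1,0,0.62,-1,0],[-1,0,0.62,-1,0],[-1,0,0.62,-1,0],[-1,0,0.62,-1,0]]]'

```text
t: 2.85
tool_pos: [0.5455, 0.1397, 0.1953]
orientation: [2.382, 2.046, 0.003]
force: [0.9, 0.5, -0.1]
opening: 0.0929
gripper_force: 0.0
```

Run:
```python
from h import *
print(telemetry.read_state()["tool_pos"])
a=[]
for n in("side","top"):
    p,d=viewer.read_camera(n); a.append(p[60:330,100:420])
cv2.imwrite("pics/b1.png",np.hstack(a))
```

```text
[0.54545276 0.13967416 0.19534098]
```

View pics/b1.png

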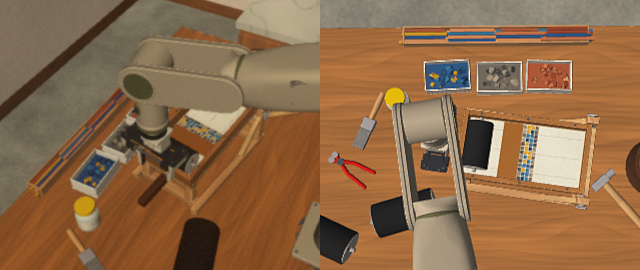

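The gripper hangs above the handle, about 13 mm and 20 mm short. The roller is in clear view from the top, at (478,147) in this composite. I correct, then go down.

send_rows --plan '[[[-1,0.063,0.1,0,0],[-1,0.063,0.1,0,0],[-1,0.063,0.1,-0.1,0],[-1,0.063,0.1,-0.2,0],[-1,0.063,0.1,-0.3,0],[-1,0.063,0.1,-0.4,0],[-1,0.063,0.1,-0.4,0],[-1,0.063,0.1,-0.4,0]]]'

```text
t: 3.62
tool_pos: [0.5569, 0.1605, 0.1137]
orientation: [2.382, 2.048, -0.0]
force: [0.9, 0.7, 0.7]
opening: 0.0931
gripper_force: 0.0
```

send_rows --plan '[[[-1,0.006,0,-0.1,0],[-1,0.006,0,-0.19,0],[-1,0.006,0,-0.19,0],[-1,0.006,0,-0.19,0],[0.3,0.006,0,-0.19,0],[1,0.006,0,-0.19,0],[1,0.006,0,-0.19,0],[1,0.006,0,-0.19,0],[1,0.006,0,-0.19,0],[1,0.006,0,-0.19,0],[1,0.006,0,-0.19,0]]]' --force 30

```text
t: 4.53
tool_pos: [0.5579, 0.1607, 0.0748]
orientation: [2.382, 2.048, -0.0]
force: [-0.6, 0.2, 0.1]
opening: 0.0508
gripper_force: 0.0
```

```bash
cat > look.py <<'E'
from trk import *
import sys,time
z0=float(sys.argv[1]); k=int(sys.argv[2]) if len(sys.argv)>2 else 2
from scipy.optimize import brentq
gz=lambda t: -.46*np.sin(.1-t)-.021*np.cos(.1-t)
pr=None
for i in range(k):
    s=telemetry.read_state(); dz=s["tool_pos"][2]-z0
    t=brentq(lambda t:gz(t)-gz(0)-dz,-.1,.4)
    p,d=viewer.read_camera("top"); r=roller("top",p,t)
    print(f"t {s['t']:.2f} z {s['tool_pos'][2]:.4f} tilt {t:.4f} Fz {s['force'][2]:.1f} g {s['gripper_force']:.1f}", None if r is None else np.round(np.r_[r[0],(r[1]-.236)*1e3,(r[2]-.236)*1e3,r[5]*1e3,r[6]*1e3],1))
cv2.imwrite("pics/last.png",p)
E
python3 look.py 0.076 2; python3 -c "
from h import *;s=telemetry.read_state();print(s['tool_pos'],s['opening'],s['gripper_force'],s['force'])"
```

```text
t 4.53 z 0.0748 tilt -0.0026 Fz 0.1 g 0.0 [1015.    96.1   95.8  293.9  370.3]
t 4.58 z 0.0747 tilt -0.0029 Fz -1.3 g 0.0 [1013.    96.    95.7  293.9  370.2]
[0.55782242 0.16065595 0.07467261] 0.042896076689425564 0.0 [ 0.7778058  -1.03840348  0.23890415]
```

send_rows --plan '[[[1,0,0,0,0],[1,0,0,0,0],[1,0,0,0,0],[1,0,0,0,0],[1,0,0,0,0],[1,0,0,0,0]]]'

```text
t: 5.13
tool_pos: [0.5613, 0.1603, 0.0756]
orientation: [2.379, 2.045, 0.009]
force: [16.8, -1.0, -7.9]
opening: 0.0258
gripper_force: 30.0
```

```bash
python3 look.py 0.0747 1
```

```text
t 5.13 z 0.0756 tilt 0.0020 Fz -7.9 g 30.0 [1018.    96.1   95.9  293.9  370.2]
```

send_rows --plan '[[[1,0.025,0,0,0],[1,0.025,0,0.02,0],[1,0.025,0.005,0.05,0],[1,0.025,0.01,0.08,0],[1,0.025,0.01,0.11,0],[1,0.025,0.015,0.14,0],[1,0.025,0.015,0.16,0],[1,0.025,0.015,0.16,0],[1,0.025,0.015,0.16,0],[1,0.025,0.015,0.16,0]]]'

```text
t: 6.02
tool_pos: [0.5618, 0.1636, 0.1066]
orientation: [-2.381, -2.048, 0.003]
force: [-4.4, -2.1, -8.9]
opening: 0.0257
gripper_force: 30.0
```

```bash
python3 look.py 0.0752 1;  python3 - <<'E'
from trk import *
# board tilt directly: depth of white sheet in top view
p,d=viewer.read_camera("top"); C=cloud("top",d); Q=C-hinge
s=Q@ex; y=Q@ey; b=p.astype(int)
m=(b.min(2)>150)&(abs(y)<.08)&(s>.02)&(s<.28)&(d>0)
A=np.c_[s[m],y[m],np.ones(m.sum())]; 
for i in range(3):
    c=np.linalg.lstsq(A,C[m][:,2],rcond=None)[0]; 
p0=cv2.imread("pics/top0.png").astype(int); C0=cloud("top",np.load("top0.npy")); m0=(p0.min(2)>150)&(abs((C0-hinge)@ey)<.08)&((C0-hinge)@ex>.02)&((C0-hinge)@ex<.28)
A0=np.c_[((C0-hinge)@ex)[m0],((C0-hinge)@ey)[m0],np.ones(m0.sum())]; print(c,np.linalg.lstsq(A0,C0[m0][:,2],rcond=None)[0],m.sum(),m0.sum())
E
```

```text
t 6.02 z 0.1066 tilt 0.0685 Fz -8.9 g 30.0 [1056.    96.1   96.   294.   370.2]
[-0.03129519  0.00070318  0.1503682 ] [-0.10092105  0.0002374   0.1505931 ] 2800 2837
```

send_rows --plan '[[[1,0,0,0.035,0],[1,0,0.005,0.07,0],[1,0,0.01,0.105,0],[1,0,0.01,0.135,0],[1,0,0.01,0.135,0],[1,0,0.01,0.135,0],[1,0,0.01,0.135,0]]]'

```text
t: 6.7
tool_pos: [0.5621, 0.1651, 0.1344]
orientation: [-2.382, -2.048, 0.003]
force: [-6.2, -4.6, -7.6]
opening: 0.0261
gripper_force: 30.0
```

```bash
cat >> look.py <<'E'
C=cloud("top",d); Q=C-hinge; s=Q@ex; y=Q@ey
m=(p.min(2)>150)&(abs(y)<.08)&(s>.02)&(s<.28)&(d>0)
print("slope",np.linalg.lstsq(np.c_[s[m],y[m],np.ones(m.sum())],C[m][:,2],rcond=None)[0][0].round(4))
E
python3 look.py 0.0752 2
```

```text
t 6.70 z 0.1344 tilt 0.1290 Fz -7.6 g 30.0 [1066.    87.2   87.3  285.8  360.6]
t 6.75 z 0.1343 tilt 0.1289 Fz -7.5 g 30.0 [1066.    84.9   85.   283.5  358.3]
slope 0.0301
```

send_rows --plan '[[[1,0,0,0,0],[1,0,0,0,0],[1,0,0,0,0],[1,0,0,-0.03,0],[1,0,0,-0.067,0],[1,0,0,-0.067,0]]]'

```text
t: 7.3
tool_pos: [0.5621, 0.1651, 0.1198]
orientation: [-2.382, -2.048, 0.004]
force: [-5.9, -2.3, -6.6]
opening: 0.0257
gripper_force: 30.0
```

```bash
python3 look.py 0.0752 2
```

```text
t 7.30 z 0.1198 tilt 0.0973 Fz -6.6 g 30.0 [1048.    41.    41.   239.7  314.2]
t 7.35 z 0.1204 tilt 0.0986 Fz -7.2 g 30.0 [1052.    37.3   37.3  236.   310.6]
slope 0.014
```

send_rows --plan '[[[1,0,0,-0.003,0],[1,0,0,-0.005,0]]]'

```text
t: 7.57
tool_pos: [0.5621, 0.1651, 0.12]
orientation: [-2.382, -2.048, 0.003]
force: [-7.1, -4.4, -7.5]
opening: 0.0258
gripper_force: 30.0
```

```bash
python3 look.py 0.0752 2
```

```text
t 7.57 z 0.1200 tilt 0.0978 Fz -7.5 g 30.0 [1054.    23.8   23.8  222.2  297.3]
t 7.62 z 0.1199 tilt 0.0976 Fz -6.5 g 30.0 [1047.    21.3   21.3  220.2  294.5]
slope 0.0127
```

send_rows --plan '[[[1,0,0,0,0],[1,0,0,0,0],[1,0,0,0,0],[1,0,0,0,0]]]'

```text
t: 8.0
tool_pos: [0.5621, 0.1651, 0.1201]
orientation: [-2.382, -2.048, 0.004]
force: [-7.4, -4.4, -6.6]
opening: 0.0259
gripper_force: 30.0
```

```bash
python3 look.py 0.0752 2
```

```text
t 8.00 z 0.1201 tilt 0.0979 Fz -6.6 g 30.0 [1074.     9.     9.   206.8  283.1]
t 8.05 z 0.1201 tilt 0.0979 Fz -6.0 g 30.0 [1072.     8.7    8.6  206.6  282.7]
slope 0.0135
```

send_rows --plan '[[[1,0,0,0,0],[1,0,0,0,0],[1,0,0,0,0]]]'

```text
t: 8.35
tool_pos: [0.5621, 0.1651, 0.12]
orientation: [-2.382, -2.048, 0.004]
force: [-6.8, -4.9, -7.1]
opening: 0.0262
gripper_force: 30.0
```

```bash
python3 look.py 0.0752 2
```

```text
t 8.35 z 0.1200 tilt 0.0979 Fz -7.1 g 30.0 [1072.     8.3    8.3  206.3  282.3]
t 8.40 z 0.1201 tilt 0.0980 Fz -6.3 g 30.0 [1075.     8.4    8.4  206.3  282.4]
slope 0.0152
```

send_rows --plan '[[[1,0,0,0.03,0],[1,0,0,0.055,0],[1,0,0,0.055,0],[1,0,0,0.055,0],[1,0,0,0.03,0],[1,0,0,0.002,0],[1,0,0,0.002,0],[1,0,0,0.002,0]]]'

```text
t: 9.12
tool_pos: [0.5622, 0.1655, 0.1203]
orientation: [-2.381, -2.048, 0.003]
force: [-8.3, -3.4, -6.9]
opening: 0.0258
gripper_force: 30.0
```

```bash
python3 look.py 0.0752 2
```

```text
t 9.12 z 0.1203 tilt 0.0985 Fz -6.9 g 30.0 [1053.    -1.5   -1.5  197.1  271.9]
t 9.17 z 0.1205 tilt 0.0989 Fz -6.7 g 30.0 [1050.    -1.7   -1.6  197.   271.7]
slope 0.0099
```

Nearly centred (-1.7 mm) and almost stopped. I hold for over 5 s, checking as it goes.

send_rows --plan '[[[1,0,0,0,0],[1,0,0,0,0],[1,0,0,0,0],[1,0,0,0,0]]]'

```text
t: 9.55
tool_pos: [0.5621, 0.1655, 0.1206]
orientation: [-2.381, -2.048, 0.003]
force: [-7.5, -3.7, -7.3]
opening: 0.0259
gripper_force: 30.0
```

```bash
python3 look.py 0.0752 1
python3 - <<'E'
import cv2
p=cv2.imread("pics/last.png"); cv2.imwrite("pics/on_strip.png",cv2.resize(p[150:285,190:400],None,fx=3.5,fy=3.5))
E
```

```text
t 9.55 z 0.1206 tilt 0.0990 Fz -7.3 g 30.0 [1047.    -1.8   -1.8  197.   271.4]
slope 0.0102
```

View pics/on_strip.png

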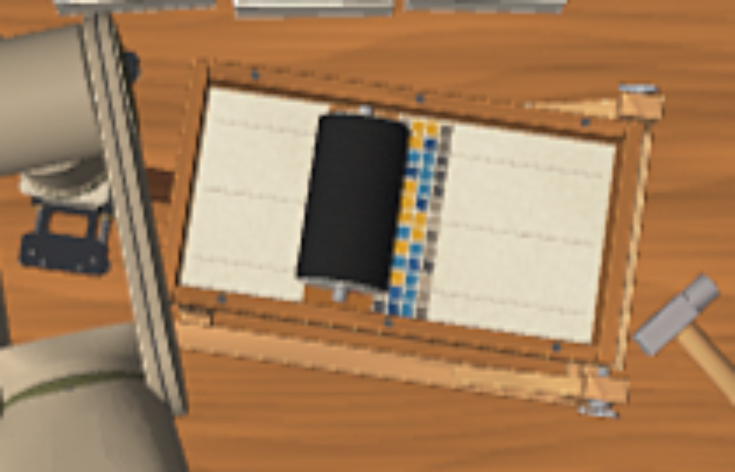

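The roller (355,200) stands over the brown strip. The strip shows at both spindle ends, about 303–378 along the lower edge, so the roller is centred. Holding.

send_rows --plan '[[[1,0,0,0,0],[1,0,0,0,0],[1,0,0,0,0],[1,0,0,0,0],[1,0,0,0,0],[1,0,0,0,0],[1,0,0,0,0],[1,0,0,0,0],[1,0,0,0,0],[1,0,0,0,0],[1,0,0,0,0],[1,0,0,0,0],[1,0,0,0,0],[1,0,0,0,0],[1,0,0,0,0],[1,0,0,0,0],[1,0,0,0,0],[1,0,0,0,0],[1,0,0,0,0],[1,0,0,0,0]]]'

```text
t: 11.27
tool_pos: [0.5621, 0.1655, 0.1206]
orientation: [-2.381, -2.048, 0.003]
force: [-8.6, -2.6, -6.7]
opening: 0.0258
gripper_force: 30.0
```

```bash
python3 look.py 0.0752 1
```

```text
t 11.27 z 0.1206 tilt 0.0991 Fz -6.7 g 30.0 [1046.    -1.7   -1.6  197.1  271.5]
slope 0.0102
```

send_rows --plan '[[[1,0,0,0,0],[1,0,0,0,0],[1,0,0,0,0],[1,0,0,0,0],[1,0,0,0,0],[1,0,0,0,0],[1,0,0,0,0],[1,0,0,0,0],[1,0,0,0,0],[1,0,0,0,0],[1,0,0,0,0],[1,0,0,0,0],[1,0,0,0,0],[1,0,0,0,0],[1,0,0,0,0],[1,0,0,0,0],[1,0,0,0,0],[1,0,0,0,0],[1,0,0,0,0],[1,0,0,0,0]]]'

```text
t: 12.98
tool_pos: [0.5622, 0.1655, 0.1206]
orientation: [-2.381, -2.048, 0.003]
force: [-8.1, -3.2, -6.9]
opening: 0.0259
gripper_force: 30.0
```

send_rows --plan '[[[1,0,0,0,0],[1,0,0,0,0],[1,0,0,0,0],[1,0,0,0,0],[1,0,0,0,0],[1,0,0,0,0],[1,0,0,0,0],[1,0,0,0,0],[1,0,0,0,0],[1,0,0,0,0],[1,0,0,0,0],[1,0,0,0,0],[1,0,0,0,0],[1,0,0,0,0],[1,0,0,0,0],[1,0,0,0,0],[1,0,0,0,0],[1,0,0,0,0],[1,0,0,0,0],[1,0,0,0,0]]]'

```text
t: 14.65
tool_pos: [0.5621, 0.1655, 0.1206]
orientation: [-2.381, -2.048, 0.003]
force: [-7.8, -3.6, -6.1]
opening: 0.0256
gripper_force: 30.0
```

send_rows --plan '[[[1,0,0,0,0],[1,0,0,0,0],[1,0,0,0,0],[1,0,0,0,0],[1,0,0,0,0],[1,0,0,0,0],[1,0,0,0,0],[1,0,0,0,0],[1,0,0,0,0],[1,0,0,0,0]]]'

```text
t: 15.48
tool_pos: [0.5622, 0.1655, 0.1206]
orientation: [-2.381, -2.048, 0.003]
force: [-8.6, -3.4, -6.7]
opening: 0.0258
gripper_force: 30.0
```

```bash
python3 look.py 0.0752 1
```

```text
t 15.48 z 0.1206 tilt 0.0991 Fz -6.7 g 30.0 [1048.    -1.7   -1.7  197.   271.5]
slope 0.0103
```

send_rows --plan '[[[1,0,0,-0.02,0],[1,0,0,-0.04,0],[1,0,0,-0.06,0],[1,0,0,-0.06,0],[1,0,0,-0.06,0],[1,0,0,-0.06,0],[1,0,0,-0.06,0],[1,0,0,-0.06,0],[1,0,0,-0.06,0]]]'

```text
t: 16.28
tool_pos: [0.5621, 0.1652, 0.1085]
orientation: [-2.382, -2.048, 0.003]
force: [-8.1, -4.5, -7.7]
opening: 0.0258
gripper_force: 30.0
```

```bash
python3 look.py 0.0752 2
```

```text
t 16.28 z 0.1085 tilt 0.0728 Fz -7.7 g 30.0 [1043.    21.5   21.4  220.1  294.8]
t 16.33 z 0.1085 tilt 0.0728 Fz -6.6 g 30.0 [1044.    24.9   25.   223.6  298.3]
slope -0.0165
```

send_rows --plan '[[[1,0,0,0.02,0],[1,0,0,0.037,0],[1,0,0,0.037,0],[1,0,0,0.037,0],[1,0,0,0.037,0],[1,0,0,0.037,0]]]'

```text
t: 16.88
tool_pos: [0.5622, 0.1657, 0.1159]
orientation: [-2.381, -2.048, 0.002]
force: [-7.2, -2.8, -7.0]
opening: 0.0259
gripper_force: 30.0
```

```bash
python3 look.py 0.0752 2
```

```text
t 16.88 z 0.1159 tilt 0.0888 Fz -7.0 g 30.0 [1047.    74.9   74.8  273.6  348.2]
t 16.93 z 0.1159 tilt 0.0888 Fz -7.9 g 30.0 [1044.    79.2   79.2  277.9  352.4]
slope -0.0112
```

send_rows --plan '[[[1,0,0,0.03,0],[1,0,0,0.045,0],[1,0,0,0.03,0],[1,0,0,0,0],[1,0,0,-0.02,0],[1,0,0,-0.04,0],[1,0,0,-0.04,0],[1,0,0,-0.04,0]]]'

```text
t: 17.65
tool_pos: [0.5622, 0.1655, 0.1078]
orientation: [-2.381, -2.048, 0.003]
force: [-8.2, -3.1, -7.4]
opening: 0.0257
gripper_force: 30.0
```

```bash
python3 look.py 0.0752 2
```

```text
t 17.65 z 0.1078 tilt 0.0712 Fz -7.4 g 30.0 [1058.    96.1   96.1  294.1  370.2]
t 17.70 z 0.1079 tilt 0.0715 Fz -7.8 g 30.0 [1055.    96.1   96.   294.1  370.1]
slope -0.0295
```

Roller is home against the batten. Lowering the board slowly.

send_rows --plan '[[[1,0,0,-0.015,0],[1,0,0,-0.03,0],[1,0,-0.005,-0.045,0],[1,0,-0.005,-0.06,0],[1,0,-0.01,-0.075,0],[1,0,-0.01,-0.09,0],[1,0,-0.015,-0.105,0],[1,0,-0.015,-0.12,0],[1,0,-0.02,-0.135,0],[1,0,-0.02,-0.145,0],[1,0,-0.02,-0.155,0],[1,0,-0.02,-0.16,0],[1,0,-0.02,-0.165,0],[1,0,-0.02,-0.165,0],[1,0,-0.02,-0.165,0],[1,0,-0.02,-0.165,0]]]'

```text
t: 19.08
tool_pos: [0.5618, 0.1625, 0.0761]
orientation: [-2.38, -2.048, 0.002]
force: [-15.2, 0.3, 2.3]
opening: 0.0258
gripper_force: 30.0
```

```bash
python3 look.py 0.0752 2
```

```text
t 19.08 z 0.0761 tilt 0.0019 Fz 2.3 g 30.0 [1017.    96.    95.8  293.9  370.1]
t 19.13 z 0.0761 tilt 0.0019 Fz 1.7 g 30.0 [1019.    96.    95.9  293.9  370.2]
slope -0.0999
```

send_rows --plan '[[[0.4,0,0,0,0],[0.2,0,0,0,0],[-0.2,0,0,0,0],[-1,0,0,0,0],[-1,0,0,0,0],[-1,0,0,0,0],[-1,0,0,0,0],[-1,0,0,0,0],[-1,0,0,0,0],[-1,0,0,0,0],[-1,0,0,0,0],[-1,0,0,0,0],[-1,0,0,0,0],[-1,0,0,0,0]]]'

```text
t: 20.35
tool_pos: [0.5629, 0.1617, 0.0741]
orientation: [-2.382, -2.048, 0.0]
force: [-0.5, 0.5, 0.0]
opening: 0.093
gripper_force: 0.0
```

send_rows --plan '[[[-1,0,0,0.05,0],[-1,0,0,0.1,0],[-1,0,0,0.2,0],[-1,0,0,0.35,0],[-1,0,0,0.5,0],[-1,0,0,0.7,0],[-1,0,0,0.7,0],[-1,0,0,0.7,0],[-1,0,0,0.7,0],[-1,0,0,0.7,0],[-1,0,0,0.7,0],[-1,0,0,0.7,0]]]'

```text
t: 21.35
tool_pos: [0.5621, 0.1615, 0.2126]
orientation: [-2.381, -2.047, 0.004]
force: [-0.1, 0.2, 0.5]
opening: 0.0932
gripper_force: 0.0
```

```bash
python3 look.py 0.0752 2 ; python3 -c "
from h import *
cv2.imwrite('pics/end.png',viewer.read_camera('side')[0])"
```

```text
t 21.35 z 0.2126 tilt 0.2995 Fz 0.5 g 0.0 [1047.   108.3  108.2  309.4  379.1]
t 21.40 z 0.2128 tilt 0.2999 Fz 0.2 g 0.0 [1047.   108.3  108.3  309.5  379.2]
slope -0.0999
```

View pics/end.png

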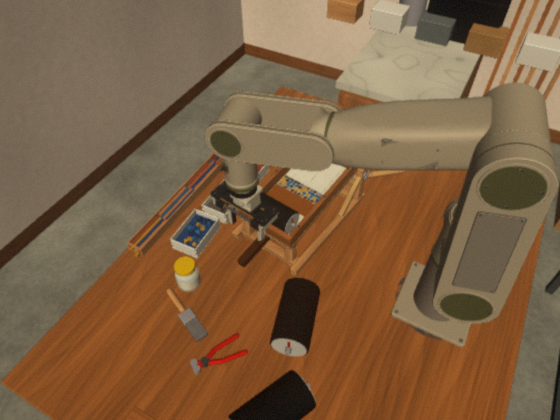

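The gripper is clear above the handle (255,250), the board is down (slope -0.0999) and the roller is at home. The tilt printed from the tool height no longer applies, because the handle is released.

```bash
python3 -c "
from plant import order; print(order.close_job())"
```

```text
the job is handed in; nothing more can be done
None
```

The roller stood on the middle of the strip (about 2 mm off centre) for about 6 s, then rolled back against the batten; the board is down on its posts, the handle is released, and the job was handed in at about 21 s.

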